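# Put the dried serving things away in the utensil block

### The job

Put the dried serving things from the sloped stand away in the red utensil block: stand each of the two aluminium chopstick cases end-down in a square well of its own, as they are now with the green band at the top, and slide the flat rice paddle blade-down and edgewise into the long slot. All three should go right down to the bottom and stay there, let go of and at rest. Do not push the dishes, the jar or the lacquered box out of place.

Things in the scene. Friction and masses are not known exactly. Their poses are not given: they have to be found in the camera images.
- stand: Fixed cherry wood drying stand, 130 x 226 mm (x, y), origin under its centre. Three lanes, centres y = -73.5, 0, 73.5 mm, one utensil in each, any order. The board rises at 60 degrees from level towards -x (face to +x and up), 95 mm long, from a 24 mm deep ledge at x = 45, z = 22 mm; 8 mm ribs part the lanes. Utensils project 85 mm past the board's upper edge.
- block: Fixed red lacquered block, 144 x 84 x 95 mm (x, y, z), origin under its centre. Three openings in its level top, in a row along its x: a square well, the slot, a square well, all 75 mm deep (floor 20 mm above the worktop), mouths chamfered 3 mm.
- well_near (a point): Centre of the mouth of one square well, 28 x 28 mm, 75 mm deep, at the block's x = -50 mm, z = 95 mm.
- well_far (a point): The same for the other square well, at the block's x = +50 mm.
- slot (a point): Centre of the mouth of the slot, 13 mm wide along the block's x and 68 mm long along the block's y, 75 mm deep, at the block's x = 0, z = 95 mm.
- case_a: Closed aluminium chopstick case, bar 16 x 20 x 180 mm (its x, y, z), 70 g, grey sliding cover on the +x side, green band near the top (+z) end. Origin at the centre of its bottom end, z along the bar to the top. At the start it leans in the stand, z along the slope, -x side on the board, bottom end on the ledge.
- case_b: A second case, the same in every way; either case may go in either well.
- paddle: Flat-backed bamboo rice paddle, 180 mm, 60 g: blade 60 wide (y), 80 long, 6 mm thick (x = -8 to -2 mm), below a straight handle 20 wide (y), 16 thick (x = -8 to 8), 100 mm long, red top end. Origin on the handle's middle line, level with the blade's lower edge; z up to the handle's top. Leans like the cases, back (-x) on the board.
- blade_foot (a point): Centre of the paddle blade's lower edge (paddle x = -5, y = 0, z = 0 mm).
- dish_a: Bystander: round celadon dish, 104 mm across, 32 mm high, origin under its centre.
- dish_b: Bystander: a second such dish.
- jar: Bystander: round glass jar with a screw lid, 72 mm across, 95 mm high, origin under its centre.
- box: Bystander: lacquered box with black lid, 104 x 154 x 74 mm, origin under its centre.

How it is judged:
By the outcome, as a careful person would: the job done as asked, in the order asked, and still so for the second after the job is handed in, with the robot touching nothing.
It also fails if it takes over 72 s, if anything falls off the work surface, if the arm or the gripper's body presses on something with over 40 N, if the wrist force passes 120 N, or if a joint passes its speed limit or range.

### The arm

A 7-joint arm with a two-finger parallel gripper is mounted at the origin on the work surface. World frame = base frame: x ahead of the robot, y to its left, z up, the work surface at z = 0. Lengths are in m, angles in rad, forces in N, time in s.
With the tool pointing down it reaches from about 0.35 to 0.775 m from the base axis. Payload 3.1 kg.
Tool frame: the origin (TCP) lies at the centre of the arm's flange, where the gripper is bolted on; the fingertips stand 173 mm ahead of it and the grasp point (between the pads) lies 155 mm ahead of it; z points along the fingers, y is the direction in which the jaws open and shut (so a half turn about z gives the same grasp; the last joint's range is limited). The gripper opens to 85 mm and grips with 20 to 120 N. Pads are 22 mm wide; open, the fingers measure 114 mm over their backs; the gripper's body (76 mm by 85 mm) begins 54 mm behind the grasp point. The pads swing forward as they close: fully open they stand 13 mm farther back than shut.
Start: joints at [1.08, 0.311, 0.014, 1.512, -0.004, 1.319, -0.027], TCP at [0.239, -0.496, 0.405] pointing down, gripper open.
Joint ranges: [-2.7, 2.7], [-0.3, 1.91], [-1.27, 1.3], [0.12, 2.57], [-1.44, 4.58], [0.2, 2.03], [-3.05, 3.05]. Speed limits (rad/s): [2.79, 2.79, 3.14, 3.14, 3.14, 3.14, 3.14].

### API

Orientations are given as a unit quaternion [w, x, y, z].
In Python, from rig import manip gives the robot as it stands.
- The arm moves only by the shell command python3 -m inch 'ROWS' [FORCE]. ROWS is JSON, a list of rows, each a list of 7 numbers: the shift along the tool's x, y, z in cm, then the turn, a rotation vector about the tool's x, y, z in rad, then the opening, from 0 (shut) to 1 (fully open). A call has 1 to 10 rows; each row is the pose to reach, as a shift and turn from the pose commanded when the call began, along the tool's axes at that moment; what a row does not reach only later rows make up. A row lasts 1/10 s, in which the tool goes at most 50 mm and 8.59 degrees, less where a joint would pass 70% of its speed; a pose out of reach is approached as far as the arm can. A call with a gripper value outside its range is refused whole. The fingers move at their own pace and stop on an object; FORCE is the grip in N (left out, the last holds). Time passes only in rows, so rows that repeat a pose let the fingers close. It gives the time, the measured TCP pose, the force and the opening at its end, in the units of the state.
- manip.get_state(): the state, without advancing time (a new reading comes with each control period).
- manip.read_camera(name): name is "scene" or "side" or "wrist"; returns (picture, depth): 400x640x3 uint8, red, green, blue; 400x640 float32, m along the optical axis (not along the pixel's ray), 0 where there is no reading.
- manip.calibration(name): a dict with "intrinsics" (3x3 intrinsics, pixels), "k1" (the pictures are not rectified: a ray, as slopes to the right and down, at radius r is drawn at 1 + k1 r^2 times it, then the intrinsics apply), "world_from_camera" (4x4, takes a point from camera to world coordinates); the wrist camera has in their place "T_tool_cam" (4x4, takes a point from camera to tool coordinates, whose origin is the TCP and whose axes are the flange's). Camera axes: x right, y down, z forward; pixel columns grow to the right and rows downward; lengths in m; the calibration is good to about 2 mm. A picture is of the moment at which its call begins: read the wrist's pose just before it. calibration takes no time and is no camera call.
- manip.hand_in(): hands the job in, once; it reports no verdict.
The state is a dict: "clock": time; "qpos": joint angles; "dq": joint speeds; "effort": joint torques, N m; "tcp_pos": TCP position; "ee_rot": TCP orientation; "ft_force": force on the tool from outside, world axes, zero at the start; "torque": the same for the moment, N m; "opening": finger opening in m.
Only numpy, scipy, OpenCV 4.12 (cv2) and the standard library are available. Lean on these libraries where they do the work, as an engineer would, in place of code of your own. Each camera call takes 0.05 s, during which the arm holds its last target. There are 200 camera calls.

## Working session

There is one attempt and no reset: what is moved stays moved. The work goes in short steps, Python scripts to look and compute and a shell command to move; the robot and the scene stay as the last step left them, time stands still between calls to the robot, and variables do not carry over. Pictures are saved under pics/ and viewed, about 8 in all and at most 12, crops included, and the job is handed in when it is done.

```bash
ls; mkdir -p pics; cat > h.py <<'E'
import numpy as np, cv2
from scipy.spatial.transform import Rotation as R
from rig import manip
np.set_printoptions(precision=4,suppress=True)
def tool():
    s=manip.get_state(); T=np.eye(4); q=s["ee_rot"]; T[:3,:3]=R.from_quat([q[1],q[2],q[3],q[0]]).as_matrix(); T[:3,3]=s["tcp_pos"]; return T
def shot(n,f):
    T=tool(); im,d=manip.read_camera(n); c=manip.calibration(n)
    W=T@np.array(c["T_tool_cam"]) if n=="wrist" else np.array(c["world_from_camera"])
    cv2.imwrite(f"pics/{f}.png",im[:,:,::-1]); np.savez(f"pics/{f}.npz",d=d,W=W,K=np.array(c["intrinsics"]),k1=c["k1"],im=im)
def load(f): return np.load(f"pics/{f}.npz")
def cloud(f):
    z=load(f); K=z["K"]; h,w=z["d"].shape
    u,v=np.meshgrid(np.arange(w),np.arange(h))
    p=cv2.undistortPoints(np.stack([u,v],-1).reshape(-1,1,2).astype(float),K,np.array([float(z["k1"]),0,0,0])).reshape(h,w,2)
    P=np.concatenate([p*z["d"][...,None],z["d"][...,None]],-1)
    return P@z["W"][:3,:3].T+z["W"][:3,3], z["im"], z["d"]
def proj(f,P):
    z=load(f); Wi=np.linalg.inv(z["W"]); r=cv2.Rodrigues(Wi[:3,:3])[0]
    return cv2.projectPoints(np.array(P,float).reshape(-1,1,3),r,Wi[:3,3],z["K"],np.array([float(z["k1"]),0,0,0]))[0].reshape(-1,2)
E
python3 - <<'E'
from h import *
shot("scene","s0"); shot("side","d0")
for n in("s0","d0"): print(load(n)["W"],load(n)["K"][0,0],load(n)["k1"])
a=cv2.imread("pics/s0.png");b=cv2.imread("pics/d0.png")
print(manip.get_state(), manip.calibration("wrist"))
E
```

```text
pics
[[ 0.8825  0.3908 -0.2617  0.8472]
 [ 0.47   -0.7519  0.4622 -0.3708]
 [-0.0162 -0.5309 -0.8473  0.8015]
 [ 0.      0.      0.      1.    ]] 408.71056737639816 -0.008522273351845206
[[-0.9172 -0.2606  0.3015  0.3399]
 [-0.3985  0.6046 -0.6897  0.631 ]
 [-0.0025 -0.7527 -0.6584  0.691 ]
 [ 0.      0.      0.      1.    ]] 443.4470309123056 -0.08562244413225074
{'clock': 0.1, 'qpos': array([ 1.0803,  0.3117,  0.014 ,  1.5129, -0.0044,  1.3192, -0.0272]), 'dq': array([ 0.0018, -0.0007,  0.    , -0.0037,  0.0001, -0.0007,  0.0006]), 'effort': array([  0.0009, -38.0852,   0.1467, -23.1241,   0.0123,   0.0081,
        -0.    ]), 'tcp_pos': array([ 0.2385, -0.4952,  0.4037]), 'ee_rot': array([-0.0011,  0.9749,  0.2226, -0.0003]), 'ft_force': array([-0.1472,  0.0712,  0.1738]), 'torque': array([-0.008 , -0.001 , -0.0183]), 'opening': 0.08547995465124243} {'intrinsics': array([[324.4663,   0.    , 320.2521],
       [  0.    , 324.4663, 196.1702],
       [  0.    ,   0.    ,   1.    ]]), 'k1': 0.004056341064517673, 'T_tool_cam': array([[ 0.0003, -0.9457, -0.3252,  0.0844],
       [ 1.    ,  0.0003, -0.0002, -0.0005],
       [ 0.0003, -0.3252,  0.9457,  0.031 ],
       [ 0.    ,  0.    ,  0.    ,  1.    ]])}
```

View pics/s0.png

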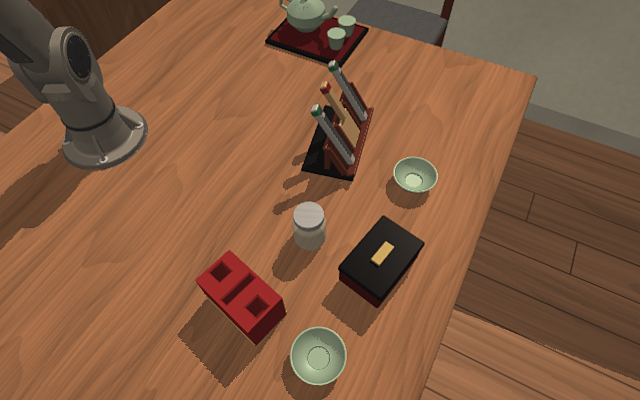

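View pics/d0.png

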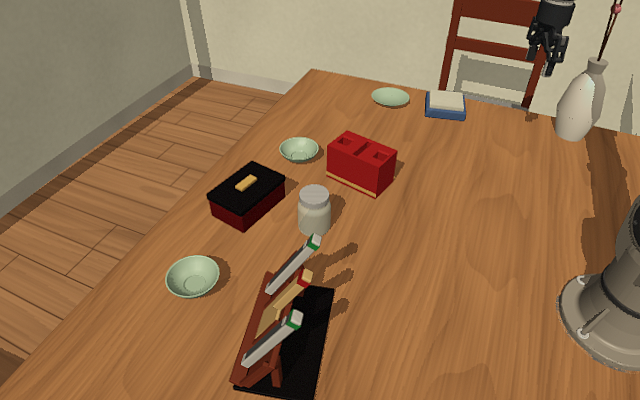

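The scene view has the block at (242,295) and the stand at (345,130). The paddle is in the middle lane with a case in each outer lane. Next I'll get positions from the depth clouds.

```bash
python3 - <<'E'
from h import *
for f in("s0","d0"):
    P,im,d=cloud(f); hsv=cv2.cvtColor(im,cv2.COLOR_RGB2HSV); H,S,V=[hsv[...,i].astype(int) for i in range(3)]
    ok=d>0
    red=ok&((H<6)|(H>174))&(S>170)&(abs(P[...,2]-.095)<.006)&(P[...,1]<0.2)&(P[...,0]<.9)
    n,l,st,ce=cv2.connectedComponentsWithStats(red.astype(np.uint8)); k=1+np.argmax(st[1:,4])
    q=P[l==k]; r=cv2.minAreaRect((q[:,:2]*1000).astype(np.float32)); print(f,"block",r,q[:,2].mean(),ce[k])
    g=ok&(H>45)&(H<80)&(S>130)&(P[...,2]>.1)
    n,l,st,ce=cv2.connectedComponentsWithStats(g.astype(np.uint8))
    for k in range(1,n):
        if st[k,4]>8: q=P[l==k]; print("green",st[k],q.mean(0),q.min(0),q.max(0))
    # heights > 60mm map: generic components above the table by colour-free
    up=ok&(P[...,2]>.015)&(P[...,2]<.3)&(P[...,0]>.2)&(P[...,0]<1.1)&(abs(P[...,1])<.6)
    n,l,st,ce=cv2.connectedComponentsWithStats(up.astype(np.uint8))
    for k in range(1,n):
        if st[k,4]>150: q=P[l==k]; print("obj",st[k],(q.min(0)+q.max(0))/2,np.ptp(q,0),q[:,2].max())
E
```

```text
s0 block ((580.8327026367188, -207.79513549804688), (84.20789337158203, 145.6774444580078), 75.77364349365234) 0.09544897133944762 [238.4655 290.6202]
green [329  61   9  10  29] [0.5056 0.322  0.1756] [0.4972 0.3144 0.1684] [0.5116 0.3379 0.1828]
green [311 105  10  11  33] [0.5385 0.1777 0.1757] [0.5285 0.1717 0.1685] [0.5463 0.1926 0.183 ]
obj [287   8  27  24 429] [0.2536 0.5878 0.0556] [0.0921 0.0244 0.0731] 0.09213957078397106
obj [328  29  18  23 274] [0.3825 0.5797 0.0384] [0.0536 0.0405 0.0467] 0.06170935128463517
obj [ 311   55   63  121 3732] [0.5184 0.3506 0.1009] [0.2483 0.4001 0.1717] 0.18670857607938252
obj [394 156  44  37 713] [0.7665 0.235  0.026 ] [0.1015 0.1027 0.0218] 0.03687575570028756
obj [ 292  201   35   47 1324] [ 0.6212 -0.012   0.0571] [0.0683 0.0689 0.084 ] 0.09911272425089435
obj [ 338  215   87   91 4239] [ 0.7837 -0.0092  0.0463] [0.1307 0.1696 0.0624] 0.0774619557863353
obj [ 195  249   92   96 4362] [ 0.5809 -0.2081  0.0572] [0.1618 0.1176 0.0843] 0.09936419185128575
obj [ 290  327   57   58 1478] [ 0.7576 -0.2303  0.0257] [0.1026 0.1026 0.0215] 0.0
[... 425 characters left out ...]
 0.0567] 0.2999618415239754
obj [542  51  20  27 254] [ 0.2186 -0.442   0.271 ] [0.0371 0.0428 0.0578] 0.29986733406895566
obj [425 102  41  16 378] [ 0.441  -0.5838  0.0298] [0.1222 0.0322 0.0295] 0.04452926749876385
obj [ 326  131   72   64 3053] [ 0.5798 -0.2072  0.0565] [0.1613 0.1177 0.0829] 0.09790768606592892
obj [279 137  40  25 482] [ 0.7564 -0.2305  0.0256] [0.1    0.104  0.0212] 0.03621218490277567
obj [ 207  161   78   67 3235] [ 0.7814 -0.0085  0.046 ] [0.13   0.1687 0.062 ] 0.07701744204837802
obj [ 229  184  102  204 7167] [0.5697 0.1706 0.1002] [0.1609 0.4299 0.1702] 0.1852763804130333
obj [165 255  55  44 993] [0.7653 0.2322 0.0249] [0.1036 0.1026 0.0198] 0.03478009724232656
```

```bash
cat >> h.py <<'E'
from scipy.optimize import least_squares
def Rz(a): return R.from_euler('z',a).as_matrix()
def sdf(p,c,h):
    q=abs(p-c)-h; return np.linalg.norm(np.maximum(q,0),axis=-1)+np.minimum(q.max(-1),0)
# stand->utensil rotation (columns x=n, y, z=u)
A=np.array([[.8660254,0,-.5],[0,1,0],[.5,0,.8660254]])
B0=np.array([.045,0,.022])+A@np.array([.008,0,0])
def rows(Tt,T=None):
    T=tool() if T is None else T; D=np.linalg.inv(T)@Tt
    print("shift cm",D[:3,3]*100,"rv",R.from_matrix(D[:3,:3]).as_rotvec())
E
cat > fit.py <<'E'
from h import *
Q=[]
for f in("s0","d0"):
    P,im,d=cloud(f); m=(d>0)&(P[...,2]>.12)&(P[...,2]<.195)&(P[...,0]>.4)&(P[...,0]<.65)&(P[...,1]>.1)&(P[...,1]<.4); Q.append(P[m])
    print(m.sum())
def res(v,Q):
    p=(Q-[v[0],v[1],0])@Rz(v[2])
    r=[]
    for y in(-.0735,0,.0735):
        r.append(sdf((p-(B0+[0,y,v[3]]))@A,np.array([0,0,.09]),np.array([.008,.010,.09])))
    return np.min(r,0)
for q in(Q[0],Q[1],np.vstack(Q)):
    s=least_squares(res,[.56,.27,.23,0],args=(q,),loss="soft_l1",f_scale=.002,x_scale=[.01,.01,.05,.01]); print(s.x,np.median(abs(s.fun)))
v=s.x
for y in(-.0735,0,.0735):
    for sg in(.18,.145,0): print(y,sg,Rz(v[2])@(B0+[0,y,v[3]]+A@[0,0,sg])+[v[0],v[1],0])
ex=Rz(v[2])
def target(y,sg,back):
    T=np.eye(4); T[:3,:3]=ex@np.c_[A[:,0],[0,-1,0],-A[:,2]]
    T[:3,3]=Rz(v[2])@(B0+[0,y,v[3]]+A@[0,0,sg+.155+back])+[v[0],v[1],0]; return T
np.save("stand.npy",v)
for y in(.0735,-.0735):
  T=target(y,.145,.07); print("pre",y,T[:3,3]); rows(T)
E
python3 fit.py
```

```text
976
1623
[0.5513 0.2634 0.2248 0.001 ] 0.0006828499075907501
[ 0.5507  0.2611  0.2217 -0.0006] 0.0005351857923564587
[ 0.5512  0.2618  0.2247 -0.0001] 0.0008277599811871064
-0.0735 0.18 [0.5304 0.1817 0.1817]
-0.0735 0.145 [0.5475 0.1856 0.1514]
-0.0735 0 [0.6181 0.2017 0.0259]
0 0.18 [0.514  0.2533 0.1817]
0 0.145 [0.5311 0.2572 0.1514]
0 0 [0.6018 0.2734 0.0259]
0.0735 0.18 [0.4977 0.325  0.1817]
0.0735 0.145 [0.5147 0.3289 0.1514]
0.0735 0 [0.5854 0.345  0.0259]
pre 0.0735 [0.405  0.3038 0.3463]
shift cm [ 49.6784 -64.7533   5.8801] rv [-0.0608  0.5217  0.2185]
pre -0.0735 [0.4378 0.1605 0.3463]
shift cm [ 46.4098 -50.4214   5.849 ] rv [-0.0608  0.5217  0.2185]
```

```bash
python3 -m inch '[[25,-20,0,0,0,0.2,0.6],[25,-20,0,0,0,0.2,0.6],[25,-20,0,0,0,0.2,0.6],[25,-20,0,0,0,0.2,0.6],[25,-20,0,0,0,0.2,0.6],[25,-20,0,0,0,0.2,0.6],[25,-20,0,0,0,0.2,0.6],[25,-20,0,0,0,0.2,0.6],[46.4,-50.4,1,0,0,0.22,0.6],[46.4,-50.4,1,0,0,0.22,0.6]]' 40; python3 fit.py | tail -2
```

```text
clock: 1.1
tcp_pos: [0.3931, -0.1095, 0.4017]
ee_rot: [0.0, 0.994, 0.111, -0.0]
ft_force: [1.9, 0.7, 0.3]
opening: 0.0514
pre -0.0735 [0.4378 0.1605 0.3463]
shift cm [ 10.3034 -25.3549   5.5214] rv [ 0.0012  0.524  -0.0026]
```

```bash
python3 -m inch '[[10.3,-25.2,2,0,0,0,0.6],[10.3,-25.2,2,0,0,0,0.6],[10.3,-25.2,2,0,0,0,0.6],[10.3,-25.2,2,0,0,0,0.6],[10.3,-25.2,5.5,0,0.524,0,0.6],[10.3,-25.2,5.5,0,0.524,0,0.6],[10.3,-25.2,5.5,0,0.524,0,0.6],[10.3,-25.2,5.5,0,0.524,0,0.6],[10.3,-25.2,5.5,0,0.524,0,0.6],[10.3,-25.2,5.5,0,0.524,0,0.6]]'; python3 fit.py | tail -2; python3 -c "
from h import *
shot('wrist','w1'); print(manip.get_state()['qpos'])"
```

```text
clock: 2.1
tcp_pos: [0.437, 0.1593, 0.3469]
ee_rot: [-0.029, 0.96, 0.109, 0.256]
ft_force: [-0.4, -0.1, -0.8]
opening: 0.0509
pre -0.0735 [0.4378 0.1605 0.3463]
shift cm [ 0.064  -0.1016  0.1046] rv [-0.0003  0.0015  0.0021]
[ 0.142   0.0425 -0.58    2.0605  0.2436  0.5443 -1.9521]
```

View pics/w1.png

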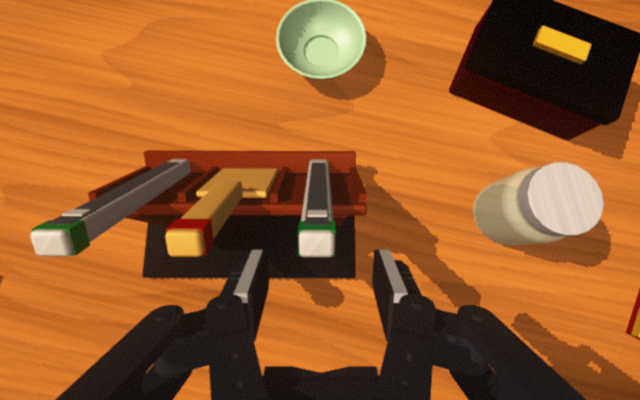

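The wrist view shows the near case centred between the fingers, its top end at (317,240). The fingertips are at about (250,255) and (388,255). I'll check the top in the tool frame and then advance.

```bash
python3 - <<'E'
from h import *
P,im,d=cloud("w1"); T=tool()
p=(P-T[:3,3])@T[:3,:3]
q=p[228:252,302:332].reshape(-1,3); print(q.mean(0),np.median(q,0))
m=p[225:262,285:345]; z=m[...,2]; k=abs(z-np.median(q[:,2]))<.005; print("top face x",np.percentile(m[k],[2,98],axis=0))
E
python3 fit.py|tail -2
python3 -m inch '[[0.1,-0.1,2,0,0,0,0.6],[0.1,-0.1,4,0,0,0,0.6],[0.1,-0.1,5,0,0,0,0.6],[0.1,-0.1,6,0,0,0,0.6],[0.1,-0.1,6.5,0,0,0,0.6],[0.1,-0.1,7,0,0,0,0.6],[0.1,-0.1,7,0,0,0,0.6],[0.1,-0.1,7,0,0,0,0.6]]'; python3 -c "
from h import *
shot('wrist','w2')"
```

```text
[ 0.0034 -0.0025  0.1913] [ 0.0036 -0.0023  0.1914]
top face x [[-0.0077 -0.0122  0.19  ]
 [ 0.0078  0.0073  0.1957]]
pre -0.0735 [0.4378 0.1605 0.3463]
shift cm [ 0.019  -0.0852  0.1094] rv [-0.0008  0.0008  0.0018]
clock: 2.95
tcp_pos: [0.4715, 0.1696, 0.2872]
ee_rot: [-0.03, 0.96, 0.11, 0.257]
ft_force: [0.3, -0.2, 0.6]
opening: 0.0513
```

View pics/w2.png

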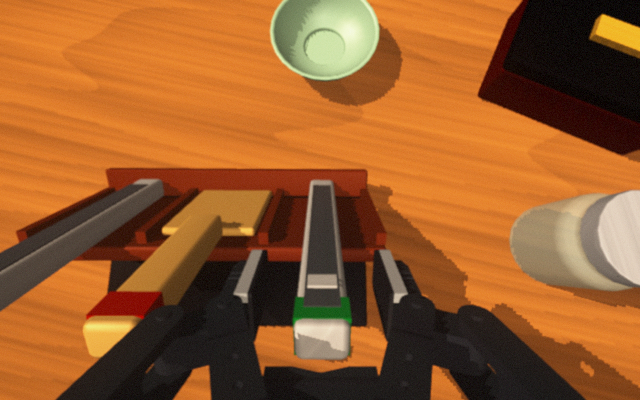

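The case sits between the fingers, centred near column 322. Closing on it now.

```bash
python3 -m inch '[[0,0,0,0,0,0,0],[0,0,0,0,0,0,0],[0,0,0,0,0,0,0],[0,0,0,0,0,0,0],[0,0,0,0,0,0,0],[0.05,0,-0.5,0,0,0,0],[0.1,0,-1.5,0,0,0,0],[0.2,0,-3,0,0,0,0],[0.3,0,-5,0,0,0,0],[0.4,0,-7,0,0,0,0]]' 50; cat > goal.py <<'E'
from h import *
import sys
# block frame and targets: tool down, tool y = -block y ; block x at -14.4 deg
b=np.array([.5803,-.2076]); yaw=np.deg2rad(-14.4)
def goal(bx,z,by=0):
    T=np.eye(4); T[:3,:3]=Rz(yaw)@np.diag([1,-1,-1]); T[:2,3]=b+(Rz(yaw)@[bx,by,0])[:2]; T[2,3]=z; return T
if __name__=="__main__":
    rows(goal(*map(float,sys.argv[1:]))); print(manip.get_state()["opening"])
E
python3 goal.py -.05 .42
```

```text
clock: 4.0
tcp_pos: [0.4397, 0.1625, 0.3492]
ee_rot: [-0.03, 0.96, 0.111, 0.256]
ft_force: [1.3, -0.3, -1.4]
opening: 0.0194
shift cm [ 4.257  36.9259 -5.7363] rv [-0.1258 -0.5111  0.4698]
0.01935277324772102
```

```bash
python3 -m inch '[[0.5,0,-3,0,0,0,0],[1,0,-7,0,0,0,0],[1,0,-7,0,0,0,0],[1,5,-7,-0.03,-0.12,0.1,0],[1.7,9,-7,-0.06,-0.24,0.2,0],[2.2,13,-7,-0.08,-0.35,0.3,0],[3,17,-7,-0.12,-0.5,0.4,0],[3.5,22,-6.5,-0.126,-0.511,0.47,0],[4,27,-6,-0.126,-0.511,0.47,0],[4.26,31,-5.7,-0.126,-0.511,0.47,0]]'; python3 goal.py -.05 .42
```

```text
clock: 5.0
tcp_pos: [0.5199, -0.1405, 0.4185]
ee_rot: [-0.0, 0.992, -0.127, 0.0]
ft_force: [0.4, 0.1, -0.8]
opening: 0.0194
shift cm [ 2.5339  4.9931 -0.1511] rv [-0.0004 -0.0008 -0.0024]
0.019350524367145256
```

```bash
python3 -m inch '[[1.3,2.5,-0.15,0,0,0,0],[2.5,5,-0.15,0,0,0,0],[2.5,5,-0.15,0,0,0,0],[2.5,5,-0.15,0,0,0,0],[2.5,5,-0.15,0,0,0,0]]'; python3 goal.py -.05 .42;python3 -c "
from h import *
shot('wrist','w3');shot('side','d3');shot('scene','s3')
a=cv2.imread('pics/s3.png')[200:370,150:350];b=cv2.imread('pics/d3.png')[20:220,290:440]
cv2.imwrite('pics/v3.png',np.hstack([cv2.resize(a,(470,400)),cv2.resize(b,(300,400))]))"
```

```text
clock: 5.5
tcp_pos: [0.5309, -0.1906, 0.4211]
ee_rot: [-0.001, 0.992, -0.125, 0.001]
ft_force: [1.3, 0.5, -0.8]
opening: 0.0194
shift cm [0.2039 0.4185 0.1068] rv [-0.0023 -0.0013  0.0013]
0.01937736501662786
```

View pics/w3.png

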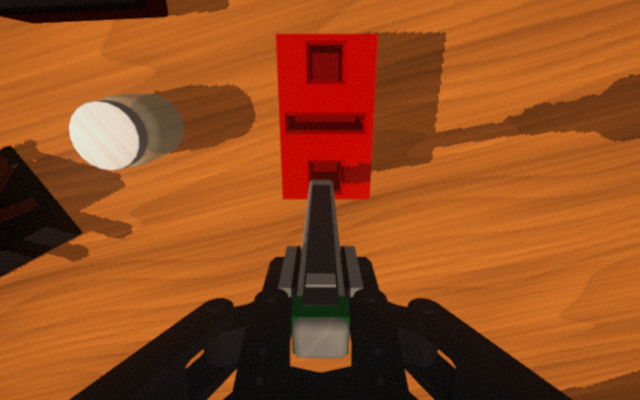

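View pics/v3.png

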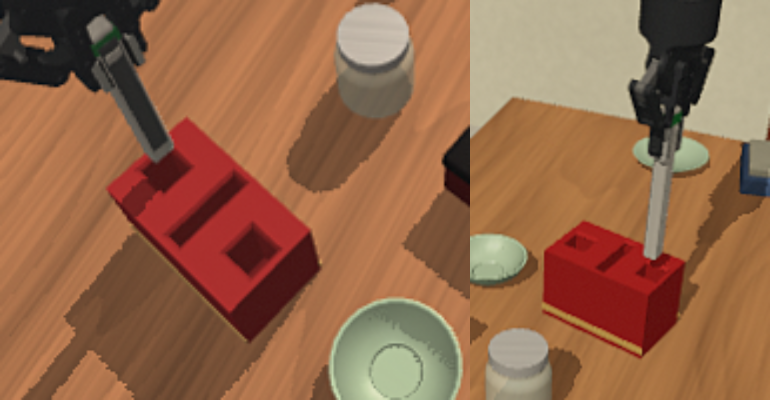

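The wrist view shows the case held straight over the near well, its tip at (320,183) and the well at (325,172). I'll use this close view to refine the block pose and the case's tilt.

```bash
cat > blk.py <<'E'
from h import *
import sys
f=sys.argv[1]
P,im,d=cloud(f); hsv=cv2.cvtColor(im,cv2.COLOR_RGB2HSV); H,S=hsv[...,0],hsv[...,1]
red=(d>0)&((H<6)|(H>174))&(S>170)&(abs(P[...,2]-.095)<.006)
n,l,st,ce=cv2.connectedComponentsWithStats(red.astype(np.uint8)); k=1+np.argmax(st[1:,4]); q=P[l==k]
print("block",cv2.minAreaRect((q[:,:2]*1000).astype(np.float32)),q[:,2].mean())
E
python3 blk.py w3; python3 - <<'E'
from h import *
P,im,d=cloud("w3"); W=load("w3")["W"]; T=W@np.linalg.inv(np.array(manip.calibration("wrist")["T_tool_cam"]))
p=(P-T[:3,3])@T[:3,:3]
for r in range(185,350,15):
    row=p[r]; k=(row[:,2]<.33)&(abs(row[:,1])<.013)&(d[r]>0)&(row[:,0]<.03); k[:290]=0;k[352:]=0
    q=row[k]; print(r,len(q),q.mean(0) if len(q) else '',q[:,1].min() if len(q) else '',q[:,1].max() if len(q) else '')
rows(np.eye(4)@T,tool())
E
python3 goal.py -.05 .42
```

```text
block ((580.5012817382812, -207.19830322265625), (84.00169372558594, 144.03395080566406), 75.87261962890625) 0.09468927541588917
185 25 [ 0.0062 -0.0011  0.285 ] -0.012465189022203673 0.008814030835332986
200 27 [ 0.0072 -0.0003  0.2459] -0.009634481289376893 0.009156418475515087
215 31 [ 0.007  -0.0003  0.2187] -0.009961751968202813 0.009350683877878845
230 34 [ 0.0069 -0.0006  0.1968] -0.010205557826246386 0.00879119832989618
245 38 [ 0.0067 -0.0007  0.1791] -0.010454442167496698 0.009041981731223711
260 59 [0.0079 0.     0.1621] -0.012816806025040952 0.012776814823117197
275 61 [ 0.0082 -0.0005  0.1492] -0.012648221465544084 0.011732425466087305
290 61 [ 0.0074 -0.0007  0.14  ] -0.01228867690382232 0.010987231540697551
305 62 [ 0.0067 -0.0007  0.1316] -0.011959800465877378 0.010647275445671567
320 62 [ 0.0057 -0.0007  0.1248] -0.012014803235055814 0.010644464220161388
335 61 [ 0.0016 -0.0008  0.122 ] -0.012012122046209344 0.010623865490560382
shift cm [ 0.0003 -0.0042  0.0699] rv [ 0.0011 -0.0013  0.0003]
shift cm [0.2039 0.4143 0.1774] rv [-0.0012 -0.0026  0.0016]
0.019582921154060653
```

```bash
sed -i 's/b=np.array.*/b=np.array([.5805,-.2074]); yaw=np.deg2rad(-14.2)/' goal.py; python3 -m inch '[[0.3,0.45,0,0,0,0,0],[0.3,0.45,0,0,0,0,0],[0.3,0.45,0,0,0,0,0],[0.3,0.45,1,0,0,0,0],[0.3,0.45,2,0,0,0,0],[0.3,0.45,2,0,0,0,0],[0.3,0.45,2,0,0,0,0]]'; python3 goal.py -.05 .32
```

```text
clock: 6.35
tcp_pos: [0.5324, -0.1972, 0.4009]
ee_rot: [-0.0, 0.992, -0.126, 0.001]
ft_force: [0.5, -0.2, -1.9]
opening: 0.0193
shift cm [-0.0981 -0.1834  8.0885] rv [-0.0008 -0.0009 -0.0044]
0.019321673894059782
```

```bash
python3 -m inch '[[0,-0.15,1,0,0,0,0],[0,-0.15,2,0,0,0,0],[0,-0.15,3,0,0,0,0],[0,-0.15,4,0,0,0,0],[0,-0.15,5,0,0,0,0],[0,-0.15,6,0,0,0,0],[0,-0.15,6.7,0,0,0,0],[0,-0.15,7.3,0,0,0,0],[0,-0.15,7.6,0,0,0,0],[0,-0.15,7.6,0,0,0,0]]'; python3 goal.py -.05 .32
```

```text
clock: 7.35
tcp_pos: [0.5331, -0.1958, 0.3253]
ee_rot: [-0.0, 0.992, -0.126, 0.001]
ft_force: [-0.6, -0.7, -1.6]
opening: 0.0195
shift cm [-0.1271 -0.0397  0.5335] rv [-0.0007 -0.002  -0.0045]
0.019524540320977675
```

```bash
python3 -m inch '[[-0.05,0,0.2,0,0,0,0],[-0.05,0,0.4,0,0,0,0],[-0.05,0,0.4,0,0,0,0],[-0.05,0,0.4,0,0,0,0]]'; python3 -m inch '[[0,0,0,0,0,0,0.5],[0,0,0,0,0,0,0.5],[0,0,0,0,0,0,0.5],[0,0,0,0,0,0,0.5],[0,0,0,0,0,0,0.5],[0,0,-2,0,0,0,0.5],[0,0,-4,0,0,0,0.5],[0,0,-7,0,0,0,0.5],[0,0,-10,0,0,0,0.5],[0,0,-10,0,0,0,0.5]]'; python3 fit.py | grep -A1 'pre 0'; python3 -c "
from h import *
T=tool(); shot('wrist','w4'); shot('scene','s4'); shot('side','d4')
for f in('s4','d4','w4'):
    P,im,d=cloud(f);hsv=cv2.cvtColor(im,cv2.COLOR_RGB2HSV); H,S=hsv[...,0],hsv[...,1]
    g=(d>0)&(H>45)&(H<80)&(S>120)&(P[...,1]<0)&(P[...,2]>.1)&(P[...,2]<.25)&(abs(P[...,0]-.533)<.05)
    print(f,g.sum(),P[g].mean(0),P[g].max(0))
"
```

```text
clock: 7.75
tcp_pos: [0.5328, -0.1957, 0.3218]
ee_rot: [-0.0, 0.992, -0.126, 0.001]
ft_force: [0.7, -0.3, -1.0]
opening: 0.0195
clock: 8.75
tcp_pos: [0.5337, -0.1958, 0.4269]
ee_rot: [0.001, 0.992, -0.126, 0.006]
ft_force: [0.5, 0.3, 0.6]
opening: 0.0429
pre 0.0735 [0.405  0.3038 0.3463]
shift cm [-25.0339 -45.1647   7.7346] rv [ 0.1278  0.5009 -0.4649]
s4 26 [ 0.5401 -0.2006  0.1921] [ 0.5447 -0.1899  0.1975]
d4 42 [ 0.5305 -0.1898  0.1908] [ 0.5416 -0.1843  0.197 ]
w4 30 [ 0.5404 -0.199   0.1955] [ 0.5434 -0.1881  0.1972]
```

The first case is in: its green band is at z≈0.192, as expected with the end on the floor. Next the far-lane case.

```bash
python3 -m inch '[[-3,-5,0,0,0,0,0.6],[-5.5,-10,0,0,0,0,0.6],[-8,-14.5,0,0,0,0,0.6],[-11,-19,0,0,0,-0.1,0.6],[-13.5,-23.5,0,0,0,-0.2,0.6],[-16,-28,0,0,0,-0.3,0.6],[-18,-32,0,0,0,-0.4,0.6],[-20,-36,0,0.04,0.1,-0.48,0.6],[-22,-40,1,0.06,0.23,-0.48,0.6],[-24,-43,2,0.1,0.35,-0.47,0.6]]'; python3 fit.py | tail -2 >/dev/null;  python3 fit.py | grep -A1 'pre 0'
```

```text
clock: 9.9
tcp_pos: [0.4065, 0.283, 0.4007]
ee_rot: [-0.029, 0.977, 0.11, 0.181]
ft_force: [1.4, -0.4, -0.9]
opening: 0.0513
pre 0.0735 [0.405  0.3038 0.3463]
shift cm [-1.6598 -1.9734  5.2287] rv [-0.0158  0.1558 -0.0044]
```

```bash
python3 -m inch '[[-1.6,-1.6,1,-0.01,0.15,0,0.6],[-1.6,-1.6,3,-0.01,0.15,0,0.6],[-1.6,-1.6,5.2,-0.01,0.15,0,0.6],[-1.6,-1.6,5.2,-0.01,0.15,0,0.6],[-1.6,-1.6,5.2,-0.01,0.15,0,0.6]]'; python3 fit.py | grep -A1 'pre 0'; python3 - <<'E'
from h import *
T=tool(); shot("wrist","w5"); P,im,d=cloud("w5")
p=(P-T[:3,3])@T[:3,:3]
m=(d>0)&(abs(p[...,0])<.03)&(abs(p[...,1])<.03)&(p[...,2]>.18)&(p[...,2]<.2)
print("top face",np.percentile(p[m],[2,98],axis=0))
E
```

```text
clock: 10.4
tcp_pos: [0.4069, 0.2973, 0.3463]
ee_rot: [-0.03, 0.962, 0.106, 0.251]
ft_force: [-0.3, 0.9, 1.2]
opening: 0.0511
pre 0.0735 [0.405  0.3038 0.3463]
shift cm [-0.0366 -0.6802 -0.0163] rv [-0.0018  0.0134 -0.0051]
top face [[-0.0051 -0.0179  0.1888]
 [ 0.0102  0.0019  0.1994]]
```

```bash
python3 -m inch '[[0,-0.75,0,0,0.013,-0.005,0.6],[0,-0.75,0,0,0.013,-0.005,0.6],[0,-0.75,2,0,0.013,-0.005,0.6],[0,-0.75,3.5,0,0.013,-0.005,0.6],[0,-0.75,5,0,0.013,-0.005,0.6],[0,-0.75,6,0,0.013,-0.005,0.6],[0,-0.75,7,0,0.013,-0.005,0.6],[0,-0.75,7,0,0.013,-0.005,0.6],[0,-0.75,7,0,0.013,-0.005,0.6],[0,-0.75,7,0,0.013,-0.005,0.6]]';python3 fit.py | grep -A1 'pre 0'
```

```text
clock: 11.45
tcp_pos: [0.4389, 0.3132, 0.2871]
ee_rot: [-0.031, 0.959, 0.109, 0.259]
ft_force: [-1.2, 0.4, 0.5]
opening: 0.0511
pre 0.0735 [0.405  0.3038 0.3463]
shift cm [-0.0525  0.1391 -6.8832] rv [-0.0031 -0.0036 -0.0001]
```

```bash
python3 -m inch '[[0,0,0,0,0,0,0],[0,0,0,0,0,0,0],[0,0,0,0,0,0,0],[0,0,0,0,0,0,0],[0,0,0,0,0,0,0],[0.05,0,-0.5,0,0,0,0],[0.1,0,-1.5,0,0,0,0],[0.2,0,-3,0,0,0,0],[0.3,0,-5,0,0,0,0],[0.4,0,-7,0,0,0,0]]' 50; python3 -m inch '[[0.5,0,-3,0,0,0,0],[1,0,-7,0,0,0,0],[2,0,-11,0,0,0,0],[3,0,-13,0,0,0,0],[3,0,-13,0,0,0,0],[3,0,-13,0,0,0,0]]'; python3 goal.py .05 .43; python3 goal.py -.08 .44 .2
```

```text
clock: 12.45
tcp_pos: [0.4071, 0.3055, 0.3492]
ee_rot: [-0.03, 0.96, 0.109, 0.257]
ft_force: [0.4, 0.1, -1.0]
opening: 0.0191
clock: 13.05
tcp_pos: [0.3692, 0.2965, 0.4761]
ee_rot: [-0.03, 0.96, 0.109, 0.258]
ft_force: [-0.6, -0.4, -1.1]
opening: 0.0197
shift cm [ 9.644  56.1314 10.7988] rv [-0.1262 -0.515   0.4621]
0.01967814856586573
shift cm [ 8.0076 32.4016  8.7451] rv [-0.1262 -0.515   0.4621]
0.01967814856586573
```

```bash
python3 -m inch '[[0,0,0,-0.03,-0.13,0.11,0],[0,0,0,-0.06,-0.26,0.22,0],[0,0,0,-0.09,-0.4,0.34,0],[0,3,0,-0.126,-0.515,0.46,0],[0,7,0,-0.126,-0.515,0.462,0],[1,11,1,-0.126,-0.515,0.462,0],[2,15.5,2,-0.126,-0.515,0.462,0],[3.5,20,3.5,-0.126,-0.515,0.462,0],[5,24,5,-0.126,-0.515,0.462,0],[6.5,28,6.5,-0.126,-0.515,0.462,0]]'; python3 goal.py .05 .44 .12; python3 goal.py .05 .43
```

```text
clock: 14.05
tcp_pos: [0.5196, 0.0417, 0.4495]
ee_rot: [0.0, 0.992, -0.124, -0.002]
ft_force: [0.3, 0.4, 0.1]
opening: 0.019
shift cm [17.0203 10.6493  0.8911] rv [ 0.0008  0.0039 -0.0003]
0.019048418123745647
shift cm [17.0279 22.6486  1.9004] rv [ 0.0008  0.0039 -0.0003]
0.019048418123745647
```

```bash
python3 -m inch '[[4,2.5,0.5,0,0,0,0],[8,5,0.9,0,0,0,0],[12,7.5,0.9,0,0,0,0],[16,10,0.9,0,0,0,0],[17,13.5,1.2,0,0.004,0,0],[17,17,1.5,0,0.004,0,0],[17,20,1.7,0,0.004,0,0],[17,22.2,1.9,0,0.004,0,0],[17,22.2,1.9,0,0.004,0,0],[17,22.2,1.9,0,0.004,0,0]]'; python3 - <<'E'
from h import *
T=tool(); shot("wrist","w6"); P,im,d=cloud("w6")
p=(P-T[:3,3])@T[:3,:3]
m=(d>0)&(abs(p[...,0])<.03)&(abs(p[...,1])<.015)
for a in(.2,.23,.26,.28):
    k=m&(abs(p[...,2]-a)<.01); print(a,k.sum(),np.percentile(p[k],[3,50,97],axis=0)[:,:2].ravel())
E
python3 blk.py w6; python3 goal.py .05 .43
```

```text
clock: 15.05
tcp_pos: [0.6293, -0.2133, 0.4306]
ee_rot: [-0.001, 0.992, -0.124, 0.0]
ft_force: [0.2, 0.2, -0.7]
opening: 0.0195
0.2 498 [ 0.0044 -0.0097  0.007  -0.0004  0.0075  0.0086]
0.23 317 [ 0.0043 -0.0096  0.007  -0.0003  0.0076  0.0088]
0.26 222 [ 0.0044 -0.0094  0.0071 -0.0002  0.0076  0.0088]
0.28 167 [ 0.0045 -0.0095  0.0066 -0.0002  0.0075  0.0089]
block ((596.349609375, -210.9293670654297), (83.5182876586914, 111.20683288574219), 75.7629165649414) 0.09460601149830257
shift cm [0.1177 0.7834 0.1332] rv [-0.0029 -0.0013  0.0019]
0.01924485137849716
```

```bash
python3 -m inch '[[0.15,0.65,0,0,0,0,0],[0.15,0.65,0,0,0,0,0],[0.15,0.65,1,0,0,0,0],[0.15,0.65,2,0,0,0,0],[0.15,0.65,2,0,0,0,0],[0.15,0.65,2,0,0,0,0]]'; python3 goal.py .05 .32
```

```text
clock: 15.7
tcp_pos: [0.6292, -0.2199, 0.4122]
ee_rot: [-0.0, 0.992, -0.124, 0.001]
ft_force: [0.8, -0.2, -0.9]
opening: 0.0193
shift cm [-0.056  -0.0038  9.2202] rv [-0.0008 -0.0027  0.0002]
0.0193466200432588
```

```bash
python3 -m inch '[[0,0,1,0,0,0,0],[0,0,2,0,0,0,0],[0,0,3,0,0,0,0],[0,0,4,0,0,0,0],[0,0,5,0,0,0,0],[0,0,6,0,0,0,0],[0,0,7,0,0,0,0],[0,0,8,0,0,0,0],[0,0,8.6,0,0,0,0],[0,0,8.7,0,0,0,0]]'; python3 -m inch '[[0,0,0.2,0,0,0,0],[0,0,0.3,0,0,0,0],[0,0,0.3,0,0,0,0]]'; python3 goal.py .05 .32
```

```text
clock: 16.7
tcp_pos: [0.6295, -0.22, 0.3248]
ee_rot: [-0.0, 0.992, -0.124, 0.001]
ft_force: [0.7, -0.4, -1.3]
opening: 0.0194
clock: 17.0
tcp_pos: [0.6299, -0.2201, 0.3234]
ee_rot: [0.0, 0.992, -0.124, 0.003]
ft_force: [-0.0, -0.5, -0.4]
opening: 0.0195
shift cm [-0.1003 -0.0151  0.3421] rv [-0.0006 -0.005  -0.    ]
0.019543443723614676
```

```bash
sed -i 's/for y in(.0735,-.0735):/for y in(.0735,-.0735,0):/' fit.py; python3 -m inch '[[0,0,0,0,0,0,0.5],[0,0,0,0,0,0,0.5],[0,0,0,0,0,0,0.5],[0,0,0,0,0,0,0.5],[0,0,0,0,0,0,0.5],[0,0,-2,0,0,0,0.5],[0,0,-4,0,0,0,0.5],[0,0,-7,0,0,0,0.5],[0,0,-10.5,0,0,0,0.5],[0,0,-10.5,0,0,0,0.5]]'; python3 fit.py | tail -1; python3 -c "
from h import *
shot('scene','s7'); shot('side','d7')
for f in('s7','d7'):
    P,im,d=cloud(f);hsv=cv2.cvtColor(im,cv2.COLOR_RGB2HSV); H,S=hsv[...,0],hsv[...,1]
    for x in(.533,.63):
        g=(d>0)&(H>45)&(H<80)&(S>120)&(P[...,1]<0)&(P[...,2]>.1)&(P[...,2]<.25)&(abs(P[...,0]-x)<.04)
        print(f,g.sum(),P[g].mean(0) if g.any() else '',P[g].max(0) if g.any() else '')
"
```

```text
clock: 18.0
tcp_pos: [0.6303, -0.2199, 0.4347]
ee_rot: [0.001, 0.992, -0.124, 0.008]
ft_force: [-0.6, 0.5, 0.4]
opening: 0.0423
shift cm [-31.4901 -38.6895   8.3527] rv [ 0.1269  0.4976 -0.4607]
s7 0  
s7 24 [ 0.6366 -0.2246  0.1924] [ 0.6405 -0.2125  0.197 ]
d7 40 [ 0.531 -0.189  0.191] [ 0.5411 -0.1827  0.1957]
d7 41 [ 0.627  -0.2145  0.1905] [ 0.6391 -0.2077  0.1968]
```

Both cases are seated, with their bands at z≈0.191. On to the paddle.

```bash
python3 -m inch '[[-3.8,-4.3,0,0,0,0,0.6],[-7.5,-8.5,0,0,0,0,0.6],[-11,-12.5,0,0,0,0,0.6],[-14.5,-16.5,0,0,0,-0.1,0.6],[-18,-20.5,0,0,0,-0.2,0.6],[-21,-24.5,0,0,0,-0.3,0.6],[-24,-28,0,0,0,-0.4,0.6],[-27,-31.5,0,0.04,0.1,-0.48,0.6],[-29,-35,1,0.06,0.23,-0.48,0.6],[-31,-38,2,0.1,0.35,-0.47,0.6]]';  python3 fit.py | tail -1
```

```text
clock: 19.1
tcp_pos: [0.4202, 0.2268, 0.4063]
ee_rot: [-0.028, 0.976, 0.113, 0.182]
ft_force: [0.6, 0.0, -0.5]
opening: 0.0513
shift cm [-1.9471 -0.4058  5.6872] rv [-0.0163  0.1543  0.0009]
```

```bash
python3 -m inch '[[-1.9,-0.3,1,-0.016,0.155,0,0.6],[-1.9,-0.3,3,-0.016,0.155,0,0.6],[-1.9,-0.3,5.6,-0.016,0.155,0,0.6],[-1.9,-0.3,5.6,-0.016,0.155,0,0.6],[-1.9,-0.3,5.6,-0.016,0.155,0,0.6],[-1.9,-0.3,5.6,-0.016,0.155,0,0.6]]'; python3 fit.py | tail -1; python3 - <<'E'
from h import *
T=tool(); shot("wrist","w8"); P,im,d=cloud("w8")
p=(P-T[:3,3])@T[:3,:3]
m=(d>0)&(abs(p[...,0])<.03)&(abs(p[...,1])<.03)&(p[...,2]>.18)&(p[...,2]<.2)
print("top face",np.percentile(p[m],[2,98],axis=0))
E
```

```text
clock: 19.7
tcp_pos: [0.4236, 0.2288, 0.3487]
ee_rot: [-0.028, 0.96, 0.108, 0.256]
ft_force: [-0.4, 0.9, 0.5]
opening: 0.051
shift cm [-0.2408 -0.3801  0.1411] rv [ 0.0015  0.003  -0.001 ]
top face [[-0.009  -0.0154  0.1902]
 [ 0.0058  0.0042  0.199 ]]
```

```bash
python3 -m inch '[[-0.2,-0.5,0,0,0.003,0,0.6],[-0.2,-0.5,1.5,0,0.003,0,0.6],[-0.2,-0.5,3,0,0.003,0,0.6],[-0.2,-0.5,4.5,0,0.003,0,0.6],[-0.2,-0.5,6,0,0.003,0,0.6],[-0.2,-0.5,7,0,0.003,0,0.6],[-0.2,-0.5,7.1,0,0.003,0,0.6],[-0.2,-0.5,7.1,0,0.003,0,0.6],[-0.2,-0.5,7.1,0,0.003,0,0.6]]';python3 fit.py | tail -1;  python3 -m inch '[[0,0,0,0,0,0,0],[0,0,0,0,0,0,0],[0,0,0,0,0,0,0],[0,0,0,0,0,0,0],[0,0,0,0,0,0,0],[0.05,0,-0.5,0,0,0,0],[0.1,0,-1.5,0,0,0,0],[0.2,0,-3,0,0,0,0],[0.3,0,-5,0,0,0,0],[0.4,0,-7,0,0,0,0]]' 50
```

```text
clock: 20.65
tcp_pos: [0.4549, 0.2412, 0.2862]
ee_rot: [-0.028, 0.96, 0.108, 0.257]
ft_force: [0.6, 0.6, 0.8]
opening: 0.0514
shift cm [ 0.004   0.1458 -6.939 ] rv [ 0.0014 -0.0004 -0.0004]
clock: 21.65
tcp_pos: [0.4236, 0.2335, 0.3478]
ee_rot: [-0.028, 0.96, 0.108, 0.256]
ft_force: [0.1, -0.4, 0.1]
opening: 0.0194
```

```bash
python3 -m inch '[[0.5,0,-3,0,0,0,0],[1,0,-7,0,0,0,0],[2,0,-11,0,0,0,0],[3,0,-13,0,0,0,0],[3,0,-13,-0.03,-0.13,0.11,0],[3,0,-13,-0.06,-0.26,0.22,0],[3,0,-13,-0.09,-0.4,0.34,0],[3,2,-13,-0.126,-0.515,0.46,0],[3,5,-13,-0.126,-0.515,0.462,0],[3,5,-13,-0.126,-0.515,0.462,0]]'; python3 goal.py .005 .44 .13; python3 goal.py .005 .43
```

```text
clock: 22.65
tcp_pos: [0.3998, 0.1721, 0.4745]
ee_rot: [0.003, 0.992, -0.129, -0.002]
ft_force: [0.5, -0.6, -1.2]
opening: 0.019
shift cm [27.5651 19.0113  3.4816] rv [ 0.0075  0.004  -0.0118]
0.018959020421016905
shift cm [27.7225 32.0026  4.5782] rv [ 0.0075  0.004  -0.0118]
0.018959020421016905
```

```bash
python3 -m inch '[[4,3,0.5,0.007,0,-0.01,0],[8,6,1,0.007,0.004,-0.01,0],[12,9,1.5,0.007,0.004,-0.01,0],[16,12,2,0.007,0.004,-0.01,0],[20,15,2.5,0.007,0.004,-0.01,0],[24,18,3,0.007,0.004,-0.01,0],[27.6,19,3.5,0.007,0.004,-0.01,0],[27.6,19,3.5,0.007,0.004,-0.01,0],[27.6,19,3.5,0.007,0.004,-0.01,0]]'; python3 goal.py .005 .43
```

```text
clock: 23.55
tcp_pos: [0.618, -0.0761, 0.4394]
ee_rot: [-0.002, 0.993, -0.12, 0.0]
ft_force: [1.0, 1.1, -1.0]
opening: 0.0197
shift cm [-0.012  13.6517  0.8798] rv [-0.0043  0.0004  0.0071]
0.019680786016499835
```

```bash
python3 -m inch '[[0,3.5,0.2,0,0,0.007,0],[0,7,0.4,0,0,0.007,0],[0,10.5,0.7,-0.003,0,0.007,0],[0,12.5,0.8,-0.003,0,0.007,0],[0,13.5,0.8,-0.003,0,0.007,0],[0,13.5,0.8,-0.003,0,0.007,0],[0,13.5,0.8,-0.003,0,0.007,0]]'; python3 - <<'E'
from h import *
T=tool(); shot("wrist","w9"); shot("side","d9"); shot("scene","s9"); P,im,d=cloud("w9")
p=(P-T[:3,3])@T[:3,:3]
m=(d>0)&(abs(p[...,0])<.03)&(abs(p[...,1])<.045)
for a in(.185,.2,.215,.24,.26,.28,.295):
    k=m&(abs(p[...,2]-a)<.007); print(a,k.sum(),np.percentile(p[k],[3,50,97],axis=0)[:,:2].ravel() if k.any() else '')
a=cv2.imread('pics/w9.png'); b=cv2.imread('pics/d9.png')[20:220,290:440]
cv2.imwrite('pics/v9.png',np.hstack([cv2.resize(a[:, 160:480],(400,500)),cv2.resize(b,(375,500))]))
E
python3 blk.py w9; python3 goal.py .005 .43
```

```text
clock: 24.25
tcp_pos: [0.5858, -0.2044, 0.4335]
ee_rot: [-0.001, 0.993, -0.122, 0.002]
ft_force: [-0.6, -0.3, -0.5]
opening: 0.0198
0.185 448 [ 0.0056 -0.01    0.0075 -0.0009  0.0081  0.0084]
0.2 347 [ 0.0057 -0.01    0.0076 -0.0009  0.0081  0.0084]
0.215 684 [-0.007  -0.0286 -0.0031 -0.0009  0.008   0.0266]
0.24 479 [-0.0027 -0.0288 -0.0021 -0.001  -0.0017  0.027 ]
0.26 511 [-0.0025 -0.0283 -0.0021 -0.0002 -0.0016  0.0266]
0.28 421 [-0.0025 -0.0284 -0.002  -0.001  -0.0016  0.0268]
0.295 268 [-0.0024 -0.0283 -0.0019 -0.001  -0.0015  0.0266]
block ((595.0842895507812, -210.75802612304688), (83.88980102539062, 113.41288757324219), 75.76249694824219) 0.09459283710992293
shift cm [0.0271 0.4195 0.3154] rv [-0.0012 -0.0034  0.0043]
0.01918923390872431
```

View pics/v9.png

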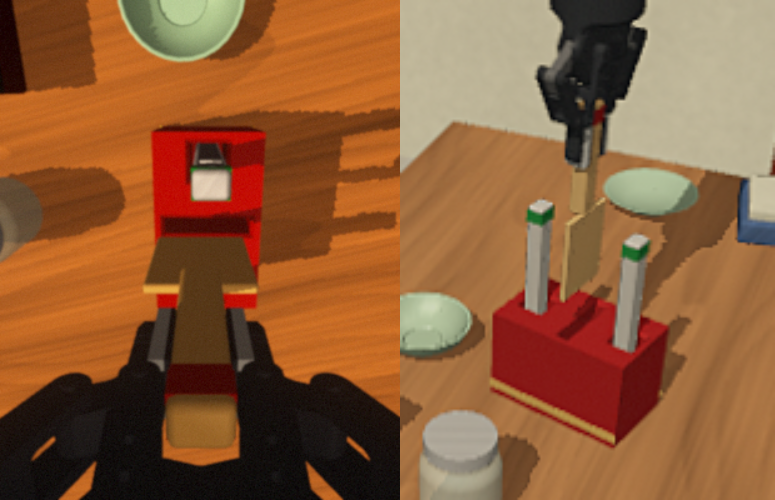

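The view shows the paddle upright over the slot with both cases seated. The blade centre is 5.0 mm behind the tool axis, as expected. I'll align and lower it to just above the mouth.

```bash
python3 -m inch '[[0.05,0.4,0,0,-0.003,0.004,0],[0.05,0.4,0,0,-0.003,0.004,0],[0.05,0.4,1,0,-0.003,0.004,0],[0.05,0.4,2,0,-0.003,0.004,0],[0.05,0.4,2.3,0,-0.003,0.004,0],[0.05,0.4,2.3,0,-0.003,0.004,0],[0.05,0.4,2.3,0,-0.003,0.004,0]]'; python3 goal.py .005 .32
```

```text
clock: 25.1
tcp_pos: [0.5852, -0.211, 0.4096]
ee_rot: [-0.0, 0.992, -0.125, -0.0]
ft_force: [0.6, 0.3, -0.2]
opening: 0.0194
shift cm [-0.0379 -0.2322  8.9635] rv [ 0.      0.0003 -0.0035]
0.019369627339681495
```

```bash
python3 -m inch '[[-0.02,-0.15,0,0,0,-0.003,0],[-0.02,-0.15,0.7,0,0,-0.003,0],[-0.02,-0.15,1.4,0,0,-0.003,0],[-0.02,-0.15,2.1,0,0,-0.003,0],[-0.02,-0.15,2.8,0,0,-0.003,0],[-0.02,-0.15,3.5,0,0,-0.003,0],[-0.02,-0.15,3.5,0,0,-0.003,0]]'; python3 goal.py .005 .32
```

```text
clock: 25.8
tcp_pos: [0.5849, -0.2095, 0.3731]
ee_rot: [-0.0, 0.992, -0.124, -0.002]
ft_force: [0.0, 0.1, -0.6]
opening: 0.0193
shift cm [ 0.0426 -0.096   5.3064] rv [ 0.      0.0031 -0.0004]
0.019338655683903264
```

```bash
python3 -m inch '[[0.02,0,0.7,0,0,0,0],[0.02,0,1.4,0,0,0,0],[0.02,0,2.1,0,0,0,0],[0.02,0,2.8,0,0,0,0],[0.02,0,3.5,0,0,0,0],[0.02,0,4.2,0,0,0,0],[0.02,0,4.7,0,0,0,0],[0.02,0,4.9,0,0,0,0],[0.02,0,5,0,0,0,0],[0.02,0,5,0,0,0,0]]'; python3 goal.py .005 .32
```

```text
clock: 26.8
tcp_pos: [0.5856, -0.2095, 0.3249]
ee_rot: [0.0, 0.992, -0.124, 0.0]
ft_force: [-0.3, -0.6, 0.1]
opening: 0.0196
shift cm [-0.0454 -0.0801  0.4911] rv [ 0.0001 -0.0002 -0.0005]
0.019646428308775762
```

No contact force. I'll lower the last few mm, release and withdraw.

```bash
python3 -m inch '[[0,0,0.2,0,0,0,0],[0,0,0.3,0,0,0,0],[0,0,0.3,0,0,0,0]]'; python3 -m inch '[[0,0,0,0,0,0,0.45],[0,0,0,0,0,0,0.45],[0,0,0,0,0,0,0.45],[0,0,0,0,0,0,0.45],[0,0,0,0,0,0,0.45],[0,0,-2,0,0,0,0.45],[0,0,-4,0,0,0,0.45],[0,0,-7,0,0,0,0.45],[0,0,-10.5,0,0,0,0.45],[-4,0,-13,0,0,0,0.45]]'; python3 -m inch '[[-4,-4,0,0,0,0,0.45],[-8,-8,0,0,0,0,0.45],[-12,-12,0,0,0,0,0.45],[-12,-16,0,0,0,0,0.45],[-12,-20,0,0,0,0,0.45],[-12,-20,0,0,0,0,0.45],[-12,-20,0,0,0,0,0.45]]'; python3 - <<'E'
from h import *
shot("side","d10"); shot("scene","s10")
for f,o in(('s10','s0'),('d10','d0')):
    P,im,d=cloud(f)
    Rb=(P[...,:2]-[.5805,-.2074])@Rz(np.deg2rad(-14.2))[:2,:2]
    for n,x in(("near",-.05),("paddle",.005),("far",.05)):
        k=(d>0)&(abs(Rb[...,0]-x)<.014)&(abs(Rb[...,1])<.035)&(P[...,2]>.13)&(P[...,2]<.26); t=P[k][:,2]; print(f,n,k.sum(),np.percentile(t,98) if len(t) else '',t.max() if len(t) else '')
    P0=cloud(o)[0]
    for n,c in(("dishA",(.766,.234)),("jar",(.621,-.012)),("box",(.783,-.009)),("dishB",(.757,-.23))):
        r=[]
        for Q in(P0,P):
            k=(Q[...,2]>.012)&(Q[...,2]<.12)&(np.linalg.norm(Q[...,:2]-c,axis=-1)<(.105 if n=="box" else .07)); r.append(Q[k].mean(0))
        print(f,n,(r[1]-r[0])*1000)
a=cv2.imread('pics/s10.png')[200:400,170:370];b=cv2.imread('pics/d10.png')[70:230,280:440]
cv2.imwrite('pics/v10.png',np.hstack([cv2.resize(a,(400,400)),cv2.resize(b,(400,400))]))
E
```

```text
clock: 27.1
tcp_pos: [0.5854, -0.2095, 0.3217]
ee_rot: [0.0, 0.992, -0.124, -0.0]
ft_force: [-1.1, 0.1, -1.4]
opening: 0.0196
clock: 28.1
tcp_pos: [0.5493, -0.2006, 0.4521]
ee_rot: [-0.001, 0.992, -0.124, 0.002]
ft_force: [-0.9, -1.0, -0.1]
opening: 0.0385
clock: 28.8
tcp_pos: [0.4794, 0.0251, 0.452]
ee_rot: [0.0, 0.993, -0.122, 0.0]
ft_force: [0.5, -0.8, 0.7]
opening: 0.0384
s10 near 361 0.20192442509909428 0.20353716390377574
s10 paddle 183 0.20187174397293073 0.20282989421239628
s10 far 347 0.20200945968749803 0.20286553447803402
s10 dishA [-0.4046  0.138  -0.012 ]
s10 jar [0.0312 0.0726 0.1584]
s10 box [-0.0683 -0.0369  0.066 ]
s10 dishB [0.1468 0.0075 0.0075]
d10 near 34 0.19433793186093762 0.195824981098014
d10 paddle 169 0.19896193293025316 0.19974070856284848
d10 far 282 0.20001330485426455 0.20166154712669243
d10 dishA [-0.1022  0.1125  0.0607]
d10 jar [ 0.0254 -0.0363  0.1781]
d10 box [0.0005 0.1611 0.1604]
d10 dishB [-0.1495 -0.0896 -0.1798]
```

View pics/v10.png

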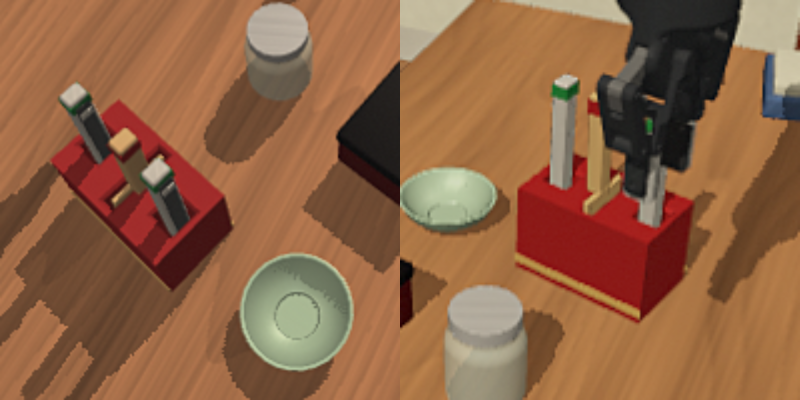

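All three stand in the block with their tops at z≈0.200, which means they are at the bottom. The arm is clear and the bystanders haven't moved, so I'm handing in.

```bash
python3 -c "
from rig import manip
print(manip.hand_in())"
```

```text
the job is handed in; nothing more can be done
None
```

The job is done and handed in at about 29 s of the 72 s allowed. Both chopstick cases are in the square wells, end-down with the green band up. The rice paddle is blade-down in the long slot, and everything is let go of.

**Seated:** the last scene view put all three tops at about 0.202 m. The side view gave 0.199 m for the paddle and 0.200 m for the far case. Standing on the floor, each top should be at 0.200 m.

**One reading disagreed:** the final side view gave about 0.194 m for the near case, because the gripper was hiding most of it. The scene view of the same case, and a side view before the paddle went in, both showed it at the bottom.

**Bystanders and forces:** the dishes, the jar and the box shifted by less than 0.5 mm, which is within measuring noise. The wrist force stayed at about 2 N or less in every reading.

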